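# Clear the magnet bench, close its wheel and back it off two turns

### The arm

A 6-joint arm with a two-finger parallel gripper is mounted at the origin on the work surface. World frame = base frame: x ahead of the robot, y to its left, z up, the work surface at z = 0. Lengths are in m, angles in rad, forces in N, time in s.
With the tool pointing down it reaches from about 0.3 to 0.875 m from the base axis. Payload 6.4 kg.
Tool frame: the origin (TCP) lies on the centre line of the jaws, within the pads' length; the fingertips stand 19 mm ahead of it and the grasp point (between the pads) is the TCP (finger_overhang is the distance from the TCP to the fingertips, in m); z points along the fingers, y is the line along which they close (so a half turn about z gives the same grasp; the last joint's range is limited). The gripper opens to 85 mm and grips with 20 to 120 N. Pads are 22 mm wide; open, the fingers measure 114 mm over their backs; the gripper's body (76 mm by 85 mm) begins 54 mm behind the grasp point. The pads swing forward as they close: fully open they stand 13 mm farther back than shut.
Start: joints at [-1.347, 0.181, 1.607, -0, 1.354, -0.206], TCP at [0.24, -0.523, 0.25] pointing down, gripper open.
Joint ranges: [-2.99, 2.99], [-0.89, 2.07], [0.3, 2.58], [-1.14, 4.28], [0, 2.63], [-3.12, 3.12]. Speed limits (rad/s): [2.57, 2.57, 3.01, 3.14, 3.14, 3.14].

### API

Orientations are given as a unit quaternion [w, x, y, z].
In Python, from plant import * gives the robot as it stands.
- The arm moves only by the tool jog_arm, never from a script. Its argument "deltas" is a list of rows, each an object with "gripper": the finger opening in mm, from 0 to 85.4; "slide": the shift along the tool's x, y, z in mm, a list of three; "dr": the turn, a rotation vector about the tool's x, y, z in rad, a list of three. A call has 1 to 5 rows; each row shifts and turns the commanded pose from where the row before left it, along the tool's axes as they then stand; what a row does not reach is not made up. A row lasts 1/8 s, in which the tool goes at most 62.5 mm and 10.7 degrees, less where a joint would pass 70% of its speed; a pose out of reach is approached as far as the arm can. A call is refused whole if a number of a shift passes 62.5 or a number of a turn 0.188, either way. A call with a gripper value outside its range is refused whole. The fingers move at their own pace and stop on an object; "newtons" is the grip in N (left out, the last holds). Time passes only in rows, so rows that do not move let the fingers close. It gives the time, the measured TCP pose, the force, the opening and the grip force at its end, in the units of the state.
- read_state(): the state, without advancing time (a new reading comes with each control period).
- get_image(name): name is "scene" or "top" or "wrist"; returns (picture, depth): 480x640x3 uint8, red, green, blue; 480x640 float32, m along the optical axis (not along the pixel's ray), 0 where there is no reading.
- camera_model(name): a dict with "vertical_fov" (degrees; the focal length in pixels is half the picture's height over the tangent of half this angle, whatever the lens; pixels are square), "cx", "cy" (the principal point, pixels), "cam_to_world" (4x4, takes a point from camera to world coordinates). Camera axes: x right, y up, looking along -z (the intrinsics and any distortion apply to the point x, -y, -z); pixel columns grow to the right and rows downward; lengths in m; the calibration is good to about 2 mm. A picture is of the moment at which its call begins: read the wrist's pose just before it. camera_model takes no time and is no camera call; for the wrist camera it gives the pose at the moment of the call.
- close_job(): hands the job in; it is judged then, once.
The state is a dict: "time_s": time; "joint_positions": joint angles; "qvel": joint speeds; "tau": joint torques, N m; "position": TCP position; "tcp_rot": TCP orientation; "ft_force": force on the tool from outside, world axes, zero at the start; "wrist_torque": the same for the moment, N m; "grip_width": finger opening in m; "grip_force": force on a finger pad.
Only numpy, scipy, OpenCV 4.12 (cv2) and the standard library are available. Lean on these libraries where they do the work, as an engineer would, in place of code of your own. Each camera call takes 0.05 s, during which the arm holds its last target. There are 200 camera calls.

### The job

Two pine scraps (a square offcut and a dowel end) lie on the track of the magnet bench: put both in the cardboard scrap bin. Then wind the hand wheel clockwise until the magnet sled is fully home against its stop, and back it off exactly two full turns counter-clockwise to set the magnet's distance from the compass. Finish still gripping the wheel's upright handle, holding it motionless at that setting; leave the steel slug and the spinning top where they stand.

Things in the scene. Friction and masses are not known exactly. Their poses are not given: they have to be found in the camera images.
- bench: fixed magnet bench: flat grey-painted bed 90 (x) x 345 (y) x 20 mm high; origin on the desk, 7.5 mm to +y of the bed's middle. Along its own y: white compass 52 mm across at y -148 mm; aluminium stop block 70 wide, 22 high, its face at y -105; then the track with the sled (56 x 44, 25 mm high, carrying the horseshoe magnet); gearbox and hand wheel at y +125.
- wheel (a joint): hand wheel angle, rad: 0 = closed at a hard stop, sled on the stop block; grows counter-clockwise from above, moving the sled to the bench's +y by 60 mm a turn, up to 2.6 turns. At value q the handle stands at angle q from the bench's x axis. Starts 1.25 to 2 turns open. Light friction (0.06 N m); stays where left. A scrap before the sled keeps it from closing.
- wheel_centre (a point): point on the wheel's upright axis, 76 mm above the desk, at the rim's mid-height. The dark steel rim has a mean radius of 45 mm and is 12 mm thick; four spokes, hub lower than the rim's top.
- handle: the wheel's handle: upright wooden cylinder 20 mm in diameter, 46 mm tall, on top of the rim 45 mm from the wheel's axis; spins freely on its own pin, so a gripper holding it can go round in a circle without turning its wrist. Origin at its foot, 82 mm above the desk; its own yaw means nothing.
- handle_mid (a point): point on the handle's axis where it is best gripped, 27 mm above its foot (109 mm above the desk)
- offcut: square pine offcut, 26 (x) x 20 (y) x 24 mm high, about 15 g, loose on the bed between stop and sled; origin at the centre of its underside
- dowel: pine dowel end, upright cylinder 24 mm in diameter, 24 mm high, about 15 g, loose on the bed between stop and sled, its centre about 34 mm from the offcut's; origin at the centre of its underside
- bin: open cardboard scrap bin, fixed, 150 (x) x 130 (y) x 80 mm high, walls 4 mm; origin at the centre of its underside, on the desk
- slug: bystander: steel slug, cylinder 20 mm in diameter, 40 mm high, standing on the desk on the robot's side of the bench; origin at the centre of its underside
- top: bystander: wooden spinning top 44 mm across, 43 mm high, stood on its flat crown with the iron spindle up, on the desk beyond the bench; origin at the centre of its underside
There are look-alikes about, which are no part of the job. Leave any pink look-alike of the offcut alone. What is shaped like the dowel but pink is not meant.

How it is judged:
By the outcome, as a careful person would: the job done as asked, in the order asked, and still so for the second after the job is handed in, while the arm keeps its last pose, push and grip.
It also fails if it takes over 72 s, if anything falls off the work surface, if the arm or the gripper's body presses on something with over 40 N, if the wrist force passes 120 N, or if a joint passes its speed limit or range.

## Working session

There is one attempt and no reset: what is moved stays moved. The work goes in short steps, Python scripts to look and compute and a tool call to move; the robot and the scene stay as the last step left them, time stands still between calls to the robot, and variables do not carry over. Pictures are saved under pics/ and viewed, at most 10 in all, crops included, and the job is handed in when it is done.

Besides the shell and the picture viewer there is one more tool, called after ">>>" as a command line: name --argument value ..., lists and objects as JSON in quotes. jog_arm: Moves the arm, as the interface text tells. Its arguments: {"type":"object","properties":{"deltas":{"type":"array","items":{"type":"object","properties":{"gripper":{"type":"number"},"slide":{"type":"array","items":{"type":"number"}},"dr":{"type":"array","items":{"type":"number"}}}}},"newtons":{"type":"number"}},"required":["deltas"]}

```bash
mkdir -p pics; ls
cat > h.py <<'E'
from plant import *
import numpy as np, cv2
def grab(n):
    m=camera_model(n); p,d=get_image(n); return p,d,m
def save(fn,p): cv2.imwrite('pics/'+fn,cv2.cvtColor(p,cv2.COLOR_RGB2BGR))
def cloud(d,m):
    f=240/np.tan(np.radians(m['vertical_fov'])/2)
    v,u=np.mgrid[0:480,0:640]
    P=np.stack([(u-m['cx'])/f*d,-(v-m['cy'])/f*d,-d],-1)
    T=np.array(m['cam_to_world']); W=P@T[:3,:3].T+T[:3,3]; W[d==0]=np.nan
    return W
E
python3 - <<'E'
from h import *
print(read_state())
for n in('top','scene'):
    p,d,m=grab(n); save(n+'.png',p); np.savez(n+'.npz',p=p,d=d,W=cloud(d,m)); print(m, m.keys())
E
```

```text
pics
{'time_s': 0.0, 'joint_positions': array([-1.34728632e+00,  1.81563449e-01,  1.60802506e+00,  1.77492824e-05,
        1.35378906e+00, -2.06285691e-01]), 'qvel': array([ 0.0010055 , -0.00018015, -0.00193372, -0.00053279, -0.00054033,
        0.00107437]), 'tau': array([ 2.00165632e-03, -4.44864178e+01, -3.51335871e+01, -1.89636671e-04,
        9.02769214e-03,  4.94787443e-06]), 'position': array([ 0.23950319, -0.52216798,  0.24936328]), 'tcp_rot': array([-8.92495292e-04,  9.76998202e-01,  2.13245670e-01,  9.78607762e-07]), 'ft_force': array([-0.47459233, -0.06067422, -0.15802031]), 'wrist_torque': array([ 0.02464361,  0.03014363, -0.06775243]), 'grip_force': 0.0, 'grip_width': 0.08498117460537316}
{'vertical_fov': 51.882120614363735, 'cx': 336.69089722394745, 'cy': 239.18872215100504, 'cam_to_world': array([[-0.0047367 ,  0.99801769, -0.06275552,  0.50415754],
       [-0.99981854, -0.00356862,  0.01871219, -0.07984791],
       [ 0.01845115,  0.06283277,  0.9978535 ,  0.8257894 ],
       [ 0.        ,  0.        ,  0.        ,  1.        ]])} dict_keys(['vertical_fov', 'cx', 'cy', 'cam_to_world'])
{'vertical_fov': 47.14150066564289, 'cx': 321.1857995060181, 'cy': 236.3029076924959, 'cam_to_world': array([[ 4.46523573e-03, -8.28957402e-01,  5.59293919e-01,
         1.01169434e+00],
       [ 9.99967304e-01, -6.92980195e-05, -8.08615057e-03,
        -1.22854825e-01],
       [ 6.74183233e-03,  5.59311739e-01,  8.28929989e-01,
         7.75455935e-01],
       [ 0.00000000e+00,  0.00000000e+00,  0.00000000e+00,
         1.00000000e+00]])} dict_keys(['vertical_fov', 'cx', 'cy', 'cam_to_world'])
```

View pics/top.png

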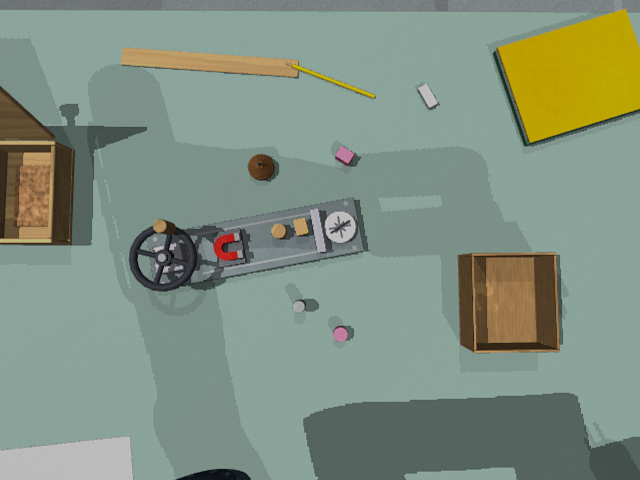

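View pics/scene.png

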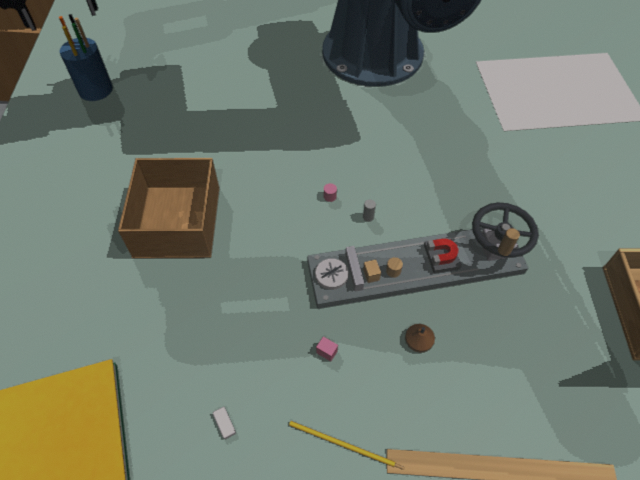

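The top view shows pine offcut (301,227) and pine dowel (279,231) on the bed between the stop (318,230) and the magnet sled (229,247). Pink look-alikes lie off the bench: cube (345,155) and cylinder (341,334). The handle is at (163,226), the wheel hub at (163,258) and the open box at (509,303); a second, lidded box is at (35,190). The pine pair on the track fits the description. I'll measure everything and make an enlarged crop to confirm.

Run:
```python
from h import *
z=np.load('top.npz'); W=z['W']; p=z['p']
def blob(u,v,r,lo,hi,tag):
    w=W[v-r:v+r,u-r:u+r].reshape(-1,3); k=w[(w[:,2]>lo)&(w[:,2]<hi)]
    (c,s,a)=cv2.minAreaRect((k[:,:2]*1000).astype(np.float32)); print(tag,len(k),'mean',k.mean(0).round(4),'rect',np.round(c,1),np.round(s,1),round(a,1),'z',np.percentile(k[:,2],[5,50,95]).round(4))
blob(301,227,12,.037,.055,'offcut'); blob(279,231,11,.037,.055,'dowel')
blob(163,226,14,.12,.14,'handle'); blob(163,258,40,.07,.088,'rim')
blob(340,227,22,.0205,.04,'compass'); blob(318,230,25,.037,.05,'stop+')
blob(229,247,20,.04,.08,'sled'); blob(509,303,60,.07,.09,'bin'); blob(299,306,10,.03,.05,'slug');blob(261,167,16,.01,.06,'top')
blob(262,240,120,.015,.024,'bed')
blob(40,190,60,.04,.3,'box2')
s=np.load('scene.npz')['p']
a=cv2.resize(p[180:290,120:370],None,fx=3,fy=3,interpolation=2)[:, :750]
b=cv2.resize(p[240:360,450:570],(240,240))
im=np.zeros((580,750,3),np.uint8); im[:330]=a; im[335:575,:240]=b; im[335:575,250:730]=cv2.resize(s[220:310,330:510],(480,240))
save('crop.png',im)
# offcut rect detail
w=W[215:239,289:313].reshape(-1,3);k=w[(w[:,2]>.037)]; print(np.round(k[:,:2].min(0),4),np.round(k[:,:2].max(0),4))
```

```text
offcut 229 mean [ 0.5743 -0.0382  0.0441] rect [575.6 -42.8] [26.6 32.5] 14.3 z [0.0414 0.0442 0.0467]
dowel 180 mean [ 0.5667 -0.0016  0.0442] rect [566.8  -1.5] [22.6 22.4] 1.3 z [0.0419 0.0442 0.0463]
handle 167 mean [0.5676 0.1563 0.1274] rect [567.5 157.1] [18.5 18.5] 83.7 z [0.1233 0.1279 0.1299]
rim 1976 mean [0.5204 0.1683 0.0798] rect [523.2 168.5] [ 98.2 100. ] 0.9 z [0.0752 0.0801 0.0834]
compass 1197 mean [ 0.5746 -0.0997  0.0278] rect [575.6 -99.6] [71.7 69.4] 0.8 z [0.0208 0.0298 0.0334]
stop+ 595 mean [ 0.5694 -0.0543  0.043 ] rect [565.  -49.8] [69.8 42.7] 11.1 z [0.0403 0.043  0.046 ]
sled 456 mean [0.541  0.0789 0.0452] rect [541.2  78.7] [40.3 43.1] 10.8 z [0.0428 0.0453 0.0474]
bin 1493 mean [ 0.4513 -0.3664  0.0786] rect [ 454.5 -362.8] [131.9 149.6] 89.9 z [0.0712 0.0798 0.0826]
slug 125 mean [ 0.4471 -0.0335  0.0401] rect [447.2 -32.9] [17.4 19.2] 0.3 z [0.0379 0.0401 0.0423]
top 540 mean [0.6742 0.0297 0.0227] rect [676.1  31. ] [42.5 42.7] 74.2 z [0.0142 0.0218 0.0332]
bed 7686 mean [0.5546 0.0237 0.0203] rect [587.6  16.5] [358.5 304.1] 72.0 z [0.0178 0.0203 0.0228]<stdin>:5: RuntimeWarning: Mean of empty slice.
  ret = um.true_divide(
Traceback (most recent call last):
IndexError: index -1 is out of bounds for axis 0 with size 0
```

Run:
```python
from h import *
z=np.load('top.npz'); W=z['W']; p=z['p'].astype(int)
sat=(p[...,0]-p[...,2])>45
def col(u,v,r,lo,hi,tag):
    s=np.s_[v-r:v+r,u-r:u+r]; k=W[s][sat[s]&(W[s][...,2]>lo)&(W[s][...,2]<hi)]
    c,sz,a=cv2.minAreaRect((k[:,:2]*1000).astype(np.float32)); print(tag,len(k),k.mean(0).round(4),np.round(c,1),np.round(sz,1),round(a,1)); 
col(301,227,13,.036,.055,'offcut'); col(279,231,12,.036,.055,'dowel'); col(163,226,14,.12,.14,'handle')
# bed corners
m=((W[...,2]>.016)&(W[...,2]<.024)).astype(np.uint8); m[:190]=0;m[290:]=0;m[:,:190]=0;m[:,375:]=0
k=W[m>0]; c,sz,a=cv2.minAreaRect((k[:,:2]*1000).astype(np.float32)); print('bed',np.round(c,1),np.round(sz,1),a)
# rim circle fit
s=np.s_[215:300,120:205]; k=W[s][(W[s][...,2]>.078)&(W[s][...,2]<.088)&~sat[s]][:,:2]
A=np.c_[2*k,np.ones(len(k))]; x=np.linalg.lstsq(A,(k**2).sum(1),rcond=None)[0]; print('rim',x[:2],np.sqrt(x[2]+x[0]**2+x[1]**2))
p=z['p']; s=np.load('scene.npz')['p']
im=np.zeros((580,750,3),np.uint8); im[:330]=cv2.resize(p[180:290,120:370],None,fx=3,fy=3,interpolation=2); im[335:575,:240]=cv2.resize(p[240:360,450:570],(240,240)); im[335:575,250:730]=cv2.resize(s[220:310,330:510],(480,240))
save('crop.png',im)
```

```text
offcut 198 [ 0.5739 -0.0369  0.0444] [573.8 -36.9] [25.6 19.3] 14.4
dowel 167 [ 0.5672 -0.0015  0.0443] [567.5  -1.4] [21.1 22.4] 0.2
handle 140 [0.5679 0.1573 0.128 ] [567.7 157.8] [17.2 17.7] 1.9
bed [554.   10.1] [ 90.2 286.5] 10.55282211303711
rim [0.52346195 0.16805466] 0.04176662483094479
```

View pics/crop.png

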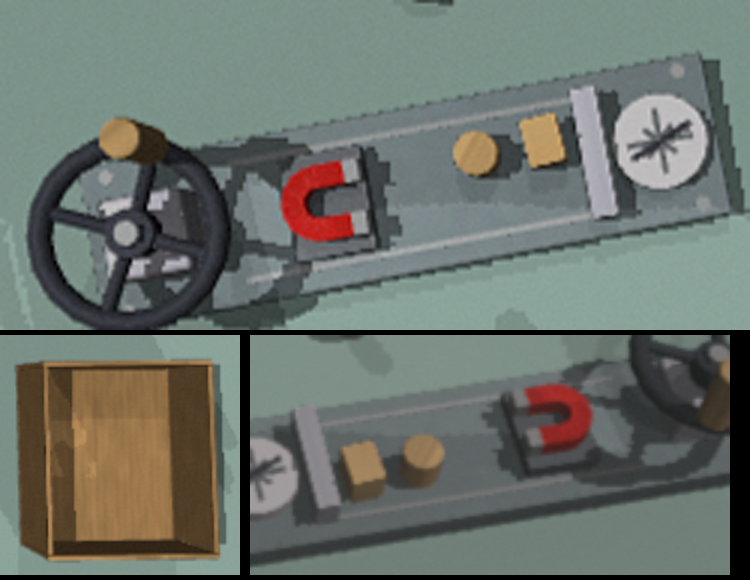

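The crop confirms the square pine offcut at top (301,227) and the pine dowel at (279,231), both on the track and neither pink; the open cardboard bin is at (509,303). Two independent readings of the wheel agree on about 1.93 turns open: sled travel 116 mm, and handle angle about -24°. I'll go for the offcut first.

```bash
cat >> h.py <<'E'
def yaw(q): return 2*np.arctan2(q[2],q[1])
def plan(wps,start=None):
    """wps: (x,y,z mm, yaw deg of tool x, rows); prints rounded jog rows"""
    if start is None:
        s=read_state(); p=np.array(s['position'])*1000; a=yaw(s['tcp_rot'])
    else: p=np.array(start[:3],float); a=np.radians(start[3])
    for x,y,z,A,n in wps:
        print('->',x,y,z,A)
        for i in range(n,0,-1):
            da=(np.radians(A)-a+np.pi)%(2*np.pi)-np.pi; d=(np.array([x,y,z])-p)/i
            sl=np.round([d[0]*np.cos(a)+d[1]*np.sin(a), d[0]*np.sin(a)-d[1]*np.cos(a), -d[2]],1); t=round(-da/i,4)
            print('{"slide":%s,"dr":[0,0,%s]}'%(sl.tolist(),t))
            p=p+np.array([sl[0]*np.cos(a)+sl[1]*np.sin(a), sl[0]*np.sin(a)-sl[1]*np.cos(a),-sl[2]]); a-=t
    return p,np.degrees(a)
E
python3 -c "
from h import *
plan([(573.8,-36.9,120,104.4,15)])"
```

```text
-> 573.8 -36.9 120 104.4
{"slide":[33.7, -20.1, 8.6],"dr":[0,0,-0.0928]}
{"slide":[35.5, -16.9, 8.6],"dr":[0,0,-0.0928]}
{"slide":[36.9, -13.6, 8.6],"dr":[0,0,-0.0928]}
{"slide":[38.0, -10.1, 8.6],"dr":[0,0,-0.0928]}
{"slide":[38.7, -6.5, 8.6],"dr":[0,0,-0.0928]}
{"slide":[39.2, -2.9, 8.6],"dr":[0,0,-0.0928]}
{"slide":[39.3, 0.7, 8.7],"dr":[0,0,-0.0928]}
{"slide":[39.0, 4.4, 8.6],"dr":[0,0,-0.0928]}
{"slide":[38.5, 8.0, 8.7],"dr":[0,0,-0.0929]}
{"slide":[37.6, 11.5, 8.6],"dr":[0,0,-0.0928]}
{"slide":[36.3, 14.9, 8.7],"dr":[0,0,-0.0929]}
{"slide":[34.8, 18.3, 8.6],"dr":[0,0,-0.0928]}
{"slide":[32.9, 21.4, 8.7],"dr":[0,0,-0.0929]}
{"slide":[30.8, 24.4, 8.6],"dr":[0,0,-0.0928]}
{"slide":[28.5, 27.1, 8.7],"dr":[0,0,-0.0929]}
```

>>> jog_arm --deltas '[{"slide":[33.7,-20.1,8.6],"dr":[0,0,-0.0928]},{"slide":[35.5,-16.9,8.6],"dr":[0,0,-0.0928]},{"slide":[36.9,-13.6,8.6],"dr":[0,0,-0.0928]},{"slide":[38.0,-10.1,8.6],"dr":[0,0,-0.0928]},{"slide":[38.7,-6.5,8.6],"dr":[0,0,-0.0928]}]'

```text
invalid input
```

>>> jog_arm --deltas '[{"slide":[39.2,-2.9,8.6],"dr":[0,0,-0.0928]},{"slide":[39.3,0.7,8.7],"dr":[0,0,-0.0928]},{"slide":[39.0,4.4,8.6],"dr":[0,0,-0.0928]},{"slide":[38.5,8.0,8.7],"dr":[0,0,-0.0928]},{"slide":[37.6,11.5,8.6],"dr":[0,0,-0.0928]}]'

```text
invalid input
```

>>> jog_arm --deltas '[{"slide":[36.3,14.9,8.7],"dr":[0,0,-0.0928]},{"slide":[34.8,18.3,8.6],"dr":[0,0,-0.0928]},{"slide":[32.9,21.4,8.7],"dr":[0,0,-0.0928]},{"slide":[30.8,24.4,8.6],"dr":[0,0,-0.0928]},{"slide":[28.5,27.1,8.7],"dr":[0,0,-0.0928]}]'

```text
invalid input
```

>>> jog_arm --deltas '[{"slide":[0,0,0]},{"slide":[0,0,0]}]'

```text
invalid input
```

```bash
python3 -c "
from h import *
s=read_state(); print(s['position'],np.degrees(yaw(s['tcp_rot'])),s['tcp_rot'])
p,d,m=grab('wrist'); save('w1.png',p); W=cloud(d,m)
P=p.astype(int); k=((P[...,0]-P[...,2])>45)&(W[...,2]>.037)&(W[...,2]<.055)
n,l,st,c=cv2.connectedComponentsWithStats(k.astype(np.uint8))
for i in range(1,n):
  if st[i,4]>150:
    q=W[l==i]; r=cv2.minAreaRect((q[:,:2]*1000).astype(np.float32)); print(st[i,4],c[i].round(),q.mean(0).round(4),r)
plan([(573.8,-36.9,45,104.4,4)])"
```

```text
[ 0.23950563 -0.52222845  0.24945574] 24.62340226618089 [-8.07213935e-04  9.77001730e-01  2.13229848e-01  3.90601712e-06]
-> 573.8 -36.9 45 104.4
{"slide":[126.5, -75.5, 51.1],"dr":[0,0,-0.3481]}
{"slide":[144.7, -27.8, 51.2],"dr":[0,0,-0.3481]}
{"slide":[145.5, 23.2, 51.1],"dr":[0,0,-0.3481]}
{"slide":[128.9, 71.5, 51.2],"dr":[0,0,-0.3481]}
```

>>> jog_arm --deltas '[{"gripper":85,"slide":[33.7,-20.1,8.6],"dr":[0,0,-0.0928]},{"gripper":85,"slide":[35.5,-16.9,8.6],"dr":[0,0,-0.0928]},{"gripper":85,"slide":[36.9,-13.6,8.6],"dr":[0,0,-0.0928]},{"gripper":85,"slide":[38.0,-10.1,8.6],"dr":[0,0,-0.0928]},{"gripper":85,"slide":[38.7,-6.5,8.6],"dr":[0,0,-0.0928]}]'

```text
time_s: 0.78
position: [0.3515, -0.3596, 0.2068]
tcp_rot: [-0.0, 0.901, 0.433, 0.0]
ft_force: [0.9, 0.2, -0.2]
grip_width: 0.0849
grip_force: 0.0
```

>>> jog_arm --deltas '[{"gripper":85,"slide":[39.2,-2.9,8.6],"dr":[0,0,-0.0928]},{"gripper":85,"slide":[39.3,0.7,8.7],"dr":[0,0,-0.0928]},{"gripper":85,"slide":[39.0,4.4,8.6],"dr":[0,0,-0.0928]},{"gripper":85,"slide":[38.5,8.0,8.7],"dr":[0,0,-0.0928]},{"gripper":85,"slide":[37.6,11.5,8.6],"dr":[0,0,-0.0928]}]'

```text
time_s: 1.4
position: [0.463, -0.1979, 0.1637]
tcp_rot: [-0.0, 0.777, 0.629, -0.0]
ft_force: [0.5, -0.0, -0.4]
grip_width: 0.0847
grip_force: 0.0
```

>>> jog_arm --deltas '[{"gripper":85,"slide":[36.3,14.9,8.7],"dr":[0,0,-0.0928]},{"gripper":85,"slide":[34.8,18.3,8.6],"dr":[0,0,-0.0928]},{"gripper":85,"slide":[32.9,21.4,8.7],"dr":[0,0,-0.0928]},{"gripper":85,"slide":[30.8,24.4,8.6],"dr":[0,0,-0.0928]},{"gripper":85,"slide":[28.5,27.1,8.7],"dr":[0,0,-0.0928]}]'

```text
time_s: 2.02
position: [0.5744, -0.0362, 0.1203]
tcp_rot: [-0.0, 0.612, 0.791, -0.0]
ft_force: [0.1, -0.3, -0.6]
grip_width: 0.0849
grip_force: 0.0
```

>>> jog_arm --deltas '[{"gripper":60,"slide":[0,0,0],"dr":[0,0,0]},{"gripper":60,"slide":[0,0,0],"dr":[0,0,0]}]'

```text
time_s: 2.28
position: [0.5735, -0.0375, 0.1205]
tcp_rot: [-0.0, 0.613, 0.79, -0.0]
ft_force: [-0.4, -0.3, -0.1]
grip_width: 0.0601
grip_force: 0.0
```

```bash
python3 -c "
from h import *
s=read_state(); print(s['position'],np.degrees(yaw(s['tcp_rot'])),s['tcp_rot'])
p,d,m=grab('wrist'); save('w1.png',p); W=cloud(d,m)
P=p.astype(int); k=((P[...,0]-P[...,2])>45)&(W[...,2]>.037)&(W[...,2]<.055)
n,l,st,c=cv2.connectedComponentsWithStats(k.astype(np.uint8))
for i in range(1,n):
  if st[i,4]>150:
    q=W[l==i]; r=cv2.minAreaRect((q[:,:2]*1000).astype(np.float32)); print(st[i,4],c[i].round(),q.mean(0).round(4),r)
plan([(573.8,-36.9,45,104.4,4)])"
```

```text
[ 0.57347271 -0.03754873  0.12048701] 104.35758450937324 [-3.53341208e-04  6.13199406e-01  7.89927994e-01 -3.57972635e-04]
887 [290.  15.] [0.5305 0.0688 0.0449] ((530.1588745117188, 69.16050720214844), (12.068925857543945, 12.624223709106445), 10.329463005065918)
1009 [356.  17.] [0.5576 0.0748 0.045 ] ((557.5784912109375, 74.85748291015625), (12.027395248413086, 13.743958473205566), 10.489026069641113)
1769 [335. 192.] [ 0.5683 -0.0009  0.0439] ((568.3197021484375, -1.3047466278076172), (22.994112014770508, 22.801172256469727), 82.48036193847656)
1823 [330. 261.] [ 0.5752 -0.0361  0.0439] ((575.4009399414062, -36.683738708496094), (25.455556869506836, 20.486879348754883), 15.441535949707031)
-> 573.8 -36.9 45 104.4
{"slide":[0.2, 0.1, 18.9],"dr":[0,0,-0.0004]}
{"slide":[0.3, 0.1, 18.9],"dr":[0,0,-0.0003]}
{"slide":[0.2, 0.2, 19.0],"dr":[0,0,-0.0004]}
{"slide":[0.3, 0.1, 18.9],"dr":[0,0,-0.0003]}
```

>>> jog_arm --deltas '[{"gripper":60,"slide":[0.5,1.0,30],"dr":[0,0,-0.01]},{"gripper":60,"slide":[0.5,0,30],"dr":[0,0,0]},{"gripper":60,"slide":[0,0,15],"dr":[0,0,0]},{"gripper":15,"slide":[0,0,0],"dr":[0,0,0]},{"gripper":15,"slide":[0,0,0],"dr":[0,0,0]}]' --newtons 30

```text
time_s: 2.95
position: [0.5755, -0.0367, 0.0471]
tcp_rot: [0.001, 0.609, 0.793, 0.0]
ft_force: [-4.4, 0.8, 4.0]
grip_width: 0.0252
grip_force: 32.1
```

>>> jog_arm --deltas '[{"gripper":15,"slide":[0,0,0],"dr":[0,0,0]},{"gripper":15,"slide":[0,0,0],"dr":[0,0,0]},{"gripper":15,"slide":[0,0,-10],"dr":[0,0,0]}]'

```text
time_s: 3.32
position: [0.5742, -0.0359, 0.0558]
tcp_rot: [-0.001, 0.609, 0.793, -0.0]
ft_force: [-0.5, 0.3, 0.3]
grip_width: 0.025
grip_force: 31.7
```

```bash
python3 -c "
from h import *
plan([(570,-45,140,105,2),(455,-355,150,105,8),(455,-363,120,105,1)])"
```

```text
-> 570 -45 140 105
{"slide":[-3.8, -3.2, -42.1],"dr":[0,0,-0.0004]}
{"slide":[-3.9, -3.2, -42.1],"dr":[0,0,-0.0003]}
-> 455 -355 150 105
{"slide":[-33.7, -23.9, -1.3],"dr":[0,0,-0.0]}
{"slide":[-33.7, -23.9, -1.2],"dr":[0,0,-0.0]}
{"slide":[-33.7, -23.9, -1.3],"dr":[0,0,-0.0]}
{"slide":[-33.7, -23.9, -1.2],"dr":[0,0,-0.0]}
{"slide":[-33.7, -23.9, -1.3],"dr":[0,0,-0.0]}
{"slide":[-33.7, -23.9, -1.2],"dr":[0,0,-0.0]}
{"slide":[-33.7, -23.9, -1.3],"dr":[0,0,-0.0]}
{"slide":[-33.8, -24.0, -1.2],"dr":[0,0,-0.0]}
-> 455 -363 120 105
{"slide":[-7.7, -2.0, 30.0],"dr":[0,0,-0.0]}
```

>>> jog_arm --deltas '[{"gripper":15,"slide":[-3.8,-3.2,-42.1],"dr":[0,0,0]},{"gripper":15,"slide":[-3.8,-3.2,-42.1],"dr":[0,0,0]},{"gripper":15,"slide":[-33.7,-23.9,-1.2],"dr":[0,0,0]},{"gripper":15,"slide":[-33.7,-23.9,-1.2],"dr":[0,0,0]},{"gripper":15,"slide":[-33.7,-23.9,-1.2],"dr":[0,0,0]}]'

```text
time_s: 3.95
position: [0.5269, -0.1622, 0.1445]
tcp_rot: [0.0, 0.609, 0.793, 0.0]
ft_force: [-0.0, 0.3, -0.6]
grip_width: 0.0253
grip_force: 31.7
```

>>> jog_arm --deltas '[{"gripper":15,"slide":[-33.7,-23.9,-1.2],"dr":[0,0,0]},{"gripper":15,"slide":[-33.7,-23.9,-1.2],"dr":[0,0,0]},{"gripper":15,"slide":[-33.7,-23.9,-1.2],"dr":[0,0,0]},{"gripper":15,"slide":[-33.7,-23.9,-1.2],"dr":[0,0,0]},{"gripper":15,"slide":[-33.7,-23.9,-1.2],"dr":[0,0,0]}]'

```text
time_s: 4.58
position: [0.4548, -0.3561, 0.1503]
tcp_rot: [0.0, 0.609, 0.793, 0.0]
ft_force: [1.2, -0.6, 0.2]
grip_width: 0.0253
grip_force: 31.7
```

>>> jog_arm --deltas '[{"gripper":15,"slide":[-7.7,-2.0,40],"dr":[0,0,0]},{"gripper":15,"slide":[0,0,45],"dr":[0,0,0]},{"gripper":15,"slide":[0,0,0],"dr":[0,0,0]},{"gripper":55,"slide":[0,0,0],"dr":[0,0,0]},{"gripper":55,"slide":[0,0,0],"dr":[0,0,0]}]'

```text
time_s: 5.2
position: [0.4567, -0.364, 0.0672]
tcp_rot: [0.002, 0.609, 0.793, -0.0]
ft_force: [0.3, 0.1, 0.6]
grip_width: 0.0549
grip_force: 0.0
```

>>> jog_arm --deltas '[{"gripper":55,"slide":[0,0,0],"dr":[0,0,0]},{"gripper":55,"slide":[0,0,-40],"dr":[0,0,0]},{"gripper":55,"slide":[0,0,-40],"dr":[0,0,0]}]'

```text
time_s: 5.58
position: [0.4553, -0.3627, 0.146]
tcp_rot: [-0.0, 0.609, 0.793, 0.0]
ft_force: [-0.1, -0.9, 0.3]
grip_width: 0.055
grip_force: 0.0
```

```bash
python3 -c "
from h import *
p,d,m=grab('top'); W=cloud(d,m); save('t2.png',p)
plan([(570,-10,125,101,10),(568,-1.3,45,101,3)])
s=np.s_[218:245,268:315]; P=p.astype(int)[s]; k=W[s][((P[...,0]-P[...,2])>45)&(W[s][...,2]>.036)]; print(k.mean(0) if len(k) else 0,len(k))
"
```

```text
-> 570 -10 125 101
{"slide":[31.4, 20.0, 2.7],"dr":[0,0,0.007]}
{"slide":[31.6, 19.8, 2.8],"dr":[0,0,0.0069]}
{"slide":[31.7, 19.6, 2.7],"dr":[0,0,0.007]}
{"slide":[31.8, 19.4, 2.8],"dr":[0,0,0.0069]}
{"slide":[32.0, 19.1, 2.7],"dr":[0,0,0.007]}
{"slide":[32.1, 18.9, 2.8],"dr":[0,0,0.0069]}
{"slide":[32.2, 18.7, 2.7],"dr":[0,0,0.007]}
{"slide":[32.4, 18.5, 2.8],"dr":[0,0,0.0069]}
{"slide":[32.5, 18.3, 2.7],"dr":[0,0,0.007]}
{"slide":[32.6, 18.0, 2.8],"dr":[0,0,0.0069]}
-> 568 -1.3 45 101
{"slide":[3.0, -0.1, 26.7],"dr":[0,0,0.0]}
{"slide":[2.9, -0.1, 26.6],"dr":[0,0,0.0]}
{"slide":[3.0, -0.1, 26.7],"dr":[0,0,0.0]}
[ 0.56701016 -0.001604    0.0442353 ] 170
```

>>> jog_arm --deltas '[{"gripper":55,"slide":[31.4,20.0,2.7],"dr":[0,0,0.007]},{"gripper":55,"slide":[31.6,19.8,2.8],"dr":[0,0,0.007]},{"gripper":55,"slide":[31.7,19.6,2.7],"dr":[0,0,0.007]},{"gripper":55,"slide":[31.8,19.4,2.8],"dr":[0,0,0.007]},{"gripper":55,"slide":[32.0,19.1,2.7],"dr":[0,0,0.007]}]'

```text
time_s: 6.25
position: [0.5122, -0.1842, 0.1317]
tcp_rot: [0.001, 0.623, 0.782, 0.0]
ft_force: [1.1, -0.7, 0.1]
grip_width: 0.055
grip_force: 0.0
```

>>> jog_arm --deltas '[{"gripper":55,"slide":[32.1,18.9,2.8],"dr":[0,0,0.007]},{"gripper":55,"slide":[32.2,18.7,2.7],"dr":[0,0,0.007]},{"gripper":55,"slide":[32.4,18.5,2.8],"dr":[0,0,0.007]},{"gripper":55,"slide":[32.5,18.3,2.7],"dr":[0,0,0.007]},{"gripper":55,"slide":[32.6,18.0,2.8],"dr":[0,0,0.007]}]'

```text
time_s: 6.88
position: [0.5685, -0.0064, 0.1179]
tcp_rot: [0.001, 0.636, 0.771, 0.0]
ft_force: [0.2, -0.5, -0.3]
grip_width: 0.0557
grip_force: 0.0
```

>>> jog_arm --deltas '[{"gripper":55,"slide":[3.0,-0.1,26.7],"dr":[0,0,0]},{"gripper":55,"slide":[3.0,-0.1,26.7],"dr":[0,0,0]},{"gripper":55,"slide":[3.0,-0.1,26.7],"dr":[0,0,0]},{"gripper":55,"slide":[0,0,0],"dr":[0,0,0]},{"gripper":14,"slide":[0,0,0],"dr":[0,0,0]}]'

```text
time_s: 7.5
position: [0.5662, 0.0012, 0.0377]
tcp_rot: [0.0, 0.636, 0.771, 0.0]
ft_force: [-3.3, -0.1, 17.8]
grip_width: 0.0382
grip_force: 8.9
```

>>> jog_arm --deltas '[{"gripper":14,"slide":[0,0,0],"dr":[0,0,0]},{"gripper":14,"slide":[0,0,0],"dr":[0,0,0]},{"gripper":14,"slide":[0,0,0],"dr":[0,0,0]},{"gripper":14,"slide":[0,0,-10],"dr":[0,0,0]}]'

```text
time_s: 8.0
position: [0.5657, 0.0011, 0.0476]
tcp_rot: [-0.0, 0.637, 0.771, -0.0]
ft_force: [0.0, -0.1, -0.2]
grip_width: 0.0229
grip_force: 29.4
```

```bash
python3 -c "
from h import *
plan([(565,-15,140,101,2),(455,-365,150,101,9)])"
```

```text
-> 565 -15 140 101
{"slide":[-7.9, -1.9, -46.2],"dr":[0,0,-0.0006]}
{"slide":[-7.8, -1.8, -46.2],"dr":[0,0,-0.0005]}
-> 455 -365 150 101
{"slide":[-35.8, -19.4, -1.1],"dr":[0,0,-0.0]}
{"slide":[-35.9, -19.4, -1.1],"dr":[0,0,-0.0]}
{"slide":[-35.8, -19.4, -1.1],"dr":[0,0,-0.0]}
{"slide":[-35.9, -19.4, -1.1],"dr":[0,0,-0.0]}
{"slide":[-35.8, -19.4, -1.1],"dr":[0,0,-0.0]}
{"slide":[-35.9, -19.4, -1.1],"dr":[0,0,-0.0]}
{"slide":[-35.8, -19.5, -1.1],"dr":[0,0,-0.0]}
{"slide":[-35.9, -19.4, -1.1],"dr":[0,0,-0.0]}
{"slide":[-35.8, -19.5, -1.2],"dr":[0,0,-0.0]}
```

>>> jog_arm --deltas '[{"gripper":14,"slide":[-7.8,-1.9,-46.2],"dr":[0,0,0]},{"gripper":14,"slide":[-7.8,-1.9,-46.2],"dr":[0,0,0]},{"gripper":14,"slide":[-35.8,-19.4,-1.1],"dr":[0,0,0]},{"gripper":14,"slide":[-35.8,-19.4,-1.1],"dr":[0,0,0]},{"gripper":14,"slide":[-35.8,-19.4,-1.1],"dr":[0,0,0]}]'

```text
time_s: 8.62
position: [0.528, -0.1325, 0.1438]
tcp_rot: [0.001, 0.636, 0.771, 0.0]
ft_force: [0.2, 0.3, -0.3]
grip_width: 0.0229
grip_force: 29.5
```

>>> jog_arm --deltas '[{"gripper":14,"slide":[-35.8,-19.4,-1.1],"dr":[0,0,0]},{"gripper":14,"slide":[-35.8,-19.4,-1.1],"dr":[0,0,0]},{"gripper":14,"slide":[-35.8,-19.4,-1.1],"dr":[0,0,0]},{"gripper":14,"slide":[-35.8,-19.4,-1.1],"dr":[0,0,0]},{"gripper":14,"slide":[-35.8,-19.4,-1.1],"dr":[0,0,0]}]'

```text
time_s: 9.25
position: [0.4666, -0.3269, 0.1491]
tcp_rot: [0.0, 0.637, 0.771, -0.0]
ft_force: [0.2, -0.1, -0.1]
grip_width: 0.0228
grip_force: 29.5
```

>>> jog_arm --deltas '[{"gripper":14,"slide":[-35.8,-19.4,0],"dr":[0,0,0]},{"gripper":14,"slide":[0,0,40],"dr":[0,0,0]},{"gripper":14,"slide":[0,0,30],"dr":[0,0,0]},{"gripper":14,"slide":[0,0,0],"dr":[0,0,0]},{"gripper":55,"slide":[0,0,0],"dr":[0,0,0]}]'

```text
time_s: 9.88
position: [0.4554, -0.365, 0.0797]
tcp_rot: [0.001, 0.636, 0.771, -0.0]
ft_force: [0.7, -0.0, 0.4]
grip_width: 0.0401
grip_force: 0.0
```

>>> jog_arm --deltas '[{"gripper":55,"slide":[0,0,0],"dr":[0,0,0]},{"gripper":55,"slide":[0,0,0],"dr":[0,0,0]},{"gripper":55,"slide":[0,0,-50],"dr":[0,0,0]},{"gripper":55,"slide":[0,0,-50],"dr":[0,0,0]},{"gripper":55,"slide":[0,0,0],"dr":[0,0,0]}]'

```text
time_s: 10.5
position: [0.4571, -0.3669, 0.184]
tcp_rot: [0.005, 0.636, 0.771, -0.001]
ft_force: [0.0, -0.4, -0.7]
grip_width: 0.0552
grip_force: 0.0
```

```bash
python3 -c "
from h import *
s=read_state(); print(s['position'],s['time_s'])
p,d,m=grab('scene')
q,d,m=grab('top'); W=cloud(d,m); im=np.zeros((480,800,3),np.uint8)
im[:,:400]=cv2.resize(q[190:310,220:320],(400,480)); im[:300,400:]=cv2.resize(p[150:270,110:230],(400,300)); save('t3.png',im)
P=q.astype(int); s=np.s_[212:242,146:180]; k=W[s][((P[s][...,0]-P[s][...,2])>45)&(W[s][...,2]>.12)]; print('handle',k.mean(0),len(k))
plan([(490,80,190,101,14),(567.9,157.5,190,101,3)])"
```

```text
[ 0.45711925 -0.36688678  0.18404984] 10.5
handle [0.56792736 0.15736946 0.12781439] 140
-> 490 80 190 101
{"slide":[30.7, 8.5, -0.8],"dr":[0,0,-0.0001]}
{"slide":[30.7, 8.5, -0.8],"dr":[0,0,-0.0001]}
{"slide":[30.7, 8.5, -0.8],"dr":[0,0,-0.0]}
{"slide":[30.7, 8.5, -0.8],"dr":[0,0,-0.0001]}
{"slide":[30.7, 8.5, -0.8],"dr":[0,0,-0.0]}
{"slide":[30.7, 8.5, -0.8],"dr":[0,0,-0.0001]}
{"slide":[30.7, 8.5, -0.8],"dr":[0,0,-0.0]}
{"slide":[30.7, 8.5, -0.8],"dr":[0,0,-0.0001]}
{"slide":[30.7, 8.5, -0.7],"dr":[0,0,-0.0]}
{"slide":[30.7, 8.5, -0.8],"dr":[0,0,-0.0001]}
{"slide":[30.7, 8.5, -0.7],"dr":[0,0,-0.0]}
{"slide":[30.7, 8.5, -0.8],"dr":[0,0,-0.0001]}
{"slide":[30.7, 8.5, -0.7],"dr":[0,0,-0.0]}
{"slide":[30.7, 8.4, -0.8],"dr":[0,0,-0.0001]}
-> 567.9 157.5 190 101
{"slide":[20.4, 30.4, 0.0],"dr":[0,0,0.0]}
{"slide":[20.4, 30.4, 0.0],"dr":[0,0,0.0]}
{"slide":[20.4, 30.5, 0.0],"dr":[0,0,0.0]}
```

View pics/t3.png

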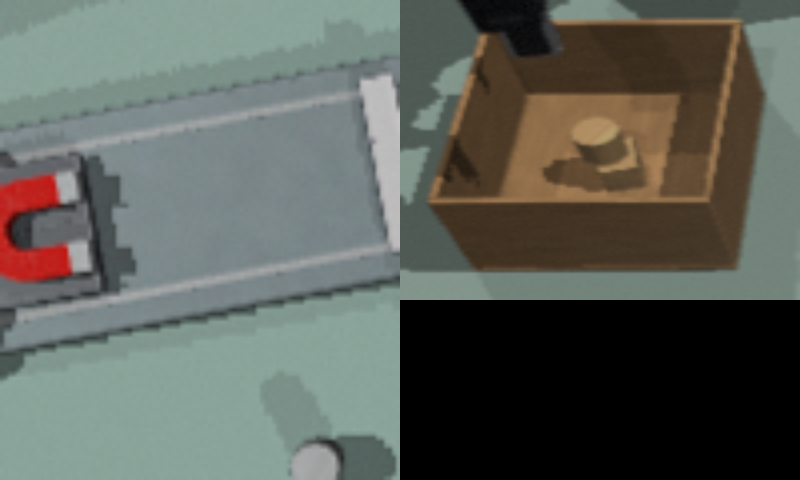

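The crop shows the dowel resting on the offcut inside the bin (about 600,140 in the crop), with the track clear between sled and stop and the slug still standing. Next is the handle.

>>> jog_arm --deltas '[{"gripper":60,"slide":[43,11.9,-1],"dr":[0,0,0]},{"gripper":60,"slide":[43,11.9,-1],"dr":[0,0,0]},{"gripper":60,"slide":[43,11.9,-1],"dr":[0,0,0]},{"gripper":60,"slide":[43,11.9,-1],"dr":[0,0,0]},{"gripper":60,"slide":[43,11.9,-1],"dr":[0,0,0]}]'

```text
time_s: 11.22
position: [0.4713, -0.14, 0.1815]
tcp_rot: [-0.002, 0.637, 0.771, -0.0]
ft_force: [0.7, -0.7, 0.7]
grip_width: 0.0602
grip_force: 0.0
```

>>> jog_arm --deltas '[{"gripper":60,"slide":[43,11.9,0],"dr":[0,0,0]},{"gripper":60,"slide":[43,11.9,0],"dr":[0,0,0]},{"gripper":60,"slide":[43,11.9,0],"dr":[0,0,0]},{"gripper":60,"slide":[43,11.9,0],"dr":[0,0,0]},{"gripper":60,"slide":[43,11.9,0],"dr":[0,0,0]}]'

```text
time_s: 11.85
position: [0.4888, 0.082, 0.1815]
tcp_rot: [-0.001, 0.636, 0.771, -0.001]
ft_force: [0.1, -0.9, -0.2]
grip_width: 0.0597
grip_force: 0.0
```

>>> jog_arm --deltas '[{"gripper":60,"slide":[20.4,30.4,0],"dr":[0,0,0]},{"gripper":60,"slide":[20.4,30.4,0],"dr":[0,0,0]},{"gripper":60,"slide":[20.4,30.4,0],"dr":[0,0,0]},{"gripper":60,"slide":[0,0,0],"dr":[0,0,0]},{"gripper":60,"slide":[0,0,0],"dr":[0,0,0]}]'

```text
time_s: 12.48
position: [0.5665, 0.1575, 0.1815]
tcp_rot: [-0.001, 0.636, 0.771, -0.001]
ft_force: [-0.1, 0.0, -0.1]
grip_width: 0.0601
grip_force: 0.0
```

```bash
python3 -c "
from h import *
s=read_state(); print(s['position'],s['tcp_rot'],np.degrees(yaw(s['tcp_rot'])),s['joint_positions'])
p,d,m=grab('wrist'); W=cloud(d,m); P=p.astype(int)
k=W[((P[...,0]-P[...,2])>45)&(W[...,2]>.122)&(W[...,2]<.135)]; print('handle',len(k),k.mean(0),cv2.minEnclosingCircle((k[:,:2]*1000).astype(np.float32)))
h=k.mean(0)*1000
plan([(568,157.5,109,101,4)])"
```

```text
[0.56654713 0.15751584 0.1815054 ] [-0.00114445  0.63631536  0.77142713 -0.00127504] 100.96463937846303 [ 6.96290341e-02  2.80098875e-01  1.63274500e+00 -2.90256061e-04
  1.23216449e+00 -1.21643135e-01]
handle 1195 [0.56921249 0.15828532 0.12781858] ((569.195556640625, 157.94610595703125), 9.793076515197754)
-> 568 157.5 109 101
{"slide":[-0.0, 0.4, 18.2],"dr":[0,0,-0.0003]}
{"slide":[-0.0, 0.3, 18.2],"dr":[0,0,-0.0003]}
{"slide":[-0.0, 0.4, 18.3],"dr":[0,0,-0.0003]}
{"slide":[-0.0, 0.3, 18.2],"dr":[0,0,-0.0003]}
```

>>> jog_arm --deltas '[{"gripper":60,"slide":[0,2.0,25],"dr":[0,0,0]},{"gripper":60,"slide":[0,0,25],"dr":[0,0,0]},{"gripper":60,"slide":[0,0,22.5],"dr":[0,0,0]},{"gripper":60,"slide":[0,0,0],"dr":[0,0,0]},{"gripper":10,"slide":[0,0,0],"dr":[0,0,0]}]' --newtons 50

```text
time_s: 13.15
position: [0.5701, 0.1578, 0.1116]
tcp_rot: [0.0, 0.637, 0.771, 0.0]
ft_force: [-0.7, -0.5, 0.8]
grip_width: 0.0436
grip_force: 0.0
```

>>> jog_arm --deltas '[{"gripper":10,"slide":[0,0,0],"dr":[0,0,0]},{"gripper":10,"slide":[0,0,0],"dr":[0,0,0]},{"gripper":10,"slide":[0,0,0],"dr":[0,0,0]},{"gripper":10,"slide":[0,0,0],"dr":[0,0,0]}]'

```text
time_s: 13.65
position: [0.5701, 0.1582, 0.1122]
tcp_rot: [0.0, 0.636, 0.771, 0.0]
ft_force: [-4.0, -0.1, 5.1]
grip_width: 0.0187
grip_force: 48.7
```

```bash
cat > circ.py <<'E'
from h import *
C=np.array([524.,168.]); B=10.6
def arcs(th0,step,n,a,R=45.,C=C):
    """rows from current measured pos to world angles th0+step*i"""
    for i in range(n):
        t0,t1=np.radians([th0+step*i,th0+step*(i+1)]); d=R*np.array([np.cos(t1)-np.cos(t0),np.sin(t1)-np.sin(t0)])
        print('{"gripper":10,"slide":[%.1f,%.1f,0],"dr":[0,0,0]}'%(d[0]*np.cos(a)+d[1]*np.sin(a),d[0]*np.sin(a)-d[1]*np.cos(a)))
E
python3 -c "
from circ import *
s=read_state(); p=s['position'][:2]*1000; print(p,s['position'][2],s['ft_force'],s['grip_width'])
r=p-C; print(np.hypot(*r),np.degrees(np.arctan2(r[1],r[0])))
arcs(-13.2,-24,15,yaw(s['tcp_rot']))"
```

```text
[570.07102723 158.22042691] 0.1121597687126001 [-3.95432898 -0.14677279  5.08978453] 0.018692617606206847
47.09755407264023 -11.984380661622325
{"gripper":10,"slide":[-15.1,-11.0,0],"dr":[0,0,0]}
{"gripper":10,"slide":[-9.3,-16.2,0],"dr":[0,0,0]}
{"gripper":10,"slide":[-1.9,-18.6,0],"dr":[0,0,0]}
{"gripper":10,"slide":[5.8,-17.8,0],"dr":[0,0,0]}
{"gripper":10,"slide":[12.6,-13.9,0],"dr":[0,0,0]}
{"gripper":10,"slide":[17.1,-7.6,0],"dr":[0,0,0]}
{"gripper":10,"slide":[18.7,0.1,0],"dr":[0,0,0]}
{"gripper":10,"slide":[17.1,7.7,0],"dr":[0,0,0]}
{"gripper":10,"slide":[12.5,13.9,0],"dr":[0,0,0]}
{"gripper":10,"slide":[5.7,17.8,0],"dr":[0,0,0]}
{"gripper":10,"slide":[-2.0,18.6,0],"dr":[0,0,0]}
{"gripper":10,"slide":[-9.4,16.2,0],"dr":[0,0,0]}
{"gripper":10,"slide":[-15.2,11.0,0],"dr":[0,0,0]}
{"gripper":10,"slide":[-18.3,3.8,0],"dr":[0,0,0]}
{"gripper":10,"slide":[-18.3,-3.9,0],"dr":[0,0,0]}
```

>>> jog_arm --deltas '[{"gripper":10,"slide":[-15.1,-11.0,0],"dr":[0,0,0]},{"gripper":10,"slide":[-9.3,-16.2,0],"dr":[0,0,0]},{"gripper":10,"slide":[-1.9,-18.6,0],"dr":[0,0,0]},{"gripper":10,"slide":[5.8,-17.8,0],"dr":[0,0,0]},{"gripper":10,"slide":[12.6,-13.9,0],"dr":[0,0,0]}]'

```text
time_s: 14.28
position: [0.4957, 0.134, 0.1122]
tcp_rot: [0.002, 0.637, 0.771, 0.0]
ft_force: [4.0, 1.9, 4.8]
grip_width: 0.0186
grip_force: 50.1
```

```bash
python3 -c "
from circ import *
s=read_state(); p=s['position'][:2]*1000; print(p,s['position'][2],s['ft_force'],s['grip_width'],s['wrist_torque'])
r=p-C; print(np.hypot(*r),np.degrees(np.arctan2(r[1],r[0])))"
```

```text
[495.66267571 133.97176573] 0.11219043191379587 [4.02748552 1.94688686 4.77945542] 0.01855618483120247 [ 0.27843033 -0.64912862 -0.03942905]
44.28232915664455 -129.7861510709659
```

>>> jog_arm --deltas '[{"gripper":10,"slide":[17.1,-7.6,0],"dr":[0,0,0]},{"gripper":10,"slide":[18.7,0.1,0],"dr":[0,0,0]},{"gripper":10,"slide":[17.1,7.7,0],"dr":[0,0,0]},{"gripper":10,"slide":[12.5,13.9,0],"dr":[0,0,0]},{"gripper":10,"slide":[5.7,17.8,0],"dr":[0,0,0]}]'

```text
time_s: 14.9
position: [0.5138, 0.2111, 0.1121]
tcp_rot: [0.001, 0.636, 0.772, -0.0]
ft_force: [1.1, -11.9, 6.6]
grip_width: 0.0185
grip_force: 50.5
```

>>> jog_arm --deltas '[{"gripper":10,"slide":[-2.0,18.6,0],"dr":[0,0,0]},{"gripper":10,"slide":[-9.4,16.2,0],"dr":[0,0,0]},{"gripper":10,"slide":[-15.2,11.0,0],"dr":[0,0,0]},{"gripper":10,"slide":[-18.3,3.8,0],"dr":[0,0,0]},{"gripper":10,"slide":[-18.3,-3.9,0],"dr":[0,0,0]}]'

```text
time_s: 15.52
position: [0.5701, 0.1578, 0.1121]
tcp_rot: [-0.0, 0.636, 0.771, 0.0]
ft_force: [-7.7, 4.4, 11.5]
grip_width: 0.0191
grip_force: 51.0
```

```bash
python3 -c "
from circ import *
s=read_state(); p=s['position'][:2]*1000; print(p,s['position'][2],s['ft_force'],s['grip_width'],s['wrist_torque'])
r=p-C; print(np.hypot(*r),np.degrees(np.arctan2(r[1],r[0])))"
```

```text
[570.13761667 157.75861941] 0.11210258626449292 [-7.67941274  4.37179229 11.47979697] 0.019085829149489225 [ 0.63418814  1.44329113 -0.01820271]
47.260613075241324 -12.515288826804602
```

```bash
python3 -c "
from circ import *
k=np.array([[570.1,158.0],[495.7,134.0],[513.8,211.1]])
x=np.linalg.solve(np.c_[2*k,np.ones(3)],(k**2).sum(1)); print(x[:2],np.sqrt(x[2]+x[0]**2+x[1]**2))
arcs(-13,-24,14,yaw(read_state()['tcp_rot']))"
```

```text
[525.94019737 167.57538817] 45.18601805065469
{"gripper":10,"slide":[-15.1,-11.0,0],"dr":[0,0,0]}
{"gripper":10,"slide":[-9.4,-16.2,0],"dr":[0,0,0]}
{"gripper":10,"slide":[-2.0,-18.6,0],"dr":[0,0,0]}
{"gripper":10,"slide":[5.8,-17.8,0],"dr":[0,0,0]}
{"gripper":10,"slide":[12.5,-13.9,0],"dr":[0,0,0]}
{"gripper":10,"slide":[17.1,-7.6,0],"dr":[0,0,0]}
{"gripper":10,"slide":[18.7,-0.0,0],"dr":[0,0,0]}
{"gripper":10,"slide":[17.1,7.6,0],"dr":[0,0,0]}
{"gripper":10,"slide":[12.5,13.9,0],"dr":[0,0,0]}
{"gripper":10,"slide":[5.8,17.8,0],"dr":[0,0,0]}
{"gripper":10,"slide":[-1.9,18.6,0],"dr":[0,0,0]}
{"gripper":10,"slide":[-9.3,16.2,0],"dr":[0,0,0]}
{"gripper":10,"slide":[-15.1,11.0,0],"dr":[0,0,0]}
{"gripper":10,"slide":[-18.3,3.9,0],"dr":[0,0,0]}
```

>>> jog_arm --deltas '[{"gripper":10,"slide":[-15.1,-11.0,-0.6],"dr":[0,0,0]},{"gripper":10,"slide":[-9.4,-16.2,0],"dr":[0,0,0]},{"gripper":10,"slide":[-2.0,-18.6,0],"dr":[0,0,0]},{"gripper":10,"slide":[5.8,-17.8,0],"dr":[0,0,0]},{"gripper":10,"slide":[12.5,-13.9,0],"dr":[0,0,0]}]'

```text
time_s: 16.15
position: [0.4953, 0.1342, 0.1122]
tcp_rot: [0.001, 0.637, 0.771, 0.0]
ft_force: [4.2, 1.8, 2.0]
grip_width: 0.0187
grip_force: 49.9
```

>>> jog_arm --deltas '[{"gripper":10,"slide":[17.1,-7.6,0],"dr":[0,0,0]},{"gripper":10,"slide":[18.7,0,0],"dr":[0,0,0]},{"gripper":10,"slide":[17.1,7.6,0],"dr":[0,0,0]},{"gripper":10,"slide":[12.5,13.9,0],"dr":[0,0,0]},{"gripper":10,"slide":[5.8,17.8,0],"dr":[0,0,0]}]'

```text
time_s: 16.77
position: [0.5135, 0.2111, 0.1121]
tcp_rot: [0.001, 0.636, 0.772, -0.001]
ft_force: [1.9, -13.0, 7.4]
grip_width: 0.0187
grip_force: 50.5
```

>>> jog_arm --deltas '[{"gripper":10,"slide":[-1.9,18.6,0],"dr":[0,0,0]},{"gripper":10,"slide":[-9.3,16.2,0],"dr":[0,0,0]},{"gripper":10,"slide":[-15.1,11.0,0],"dr":[0,0,0]}]'

```text
time_s: 17.15
position: [0.5626, 0.194, 0.112]
tcp_rot: [-0.0, 0.636, 0.772, -0.001]
ft_force: [-9.1, -4.6, 13.7]
grip_width: 0.0185
grip_force: 51.3
```

```bash
python3 -c "
from circ import *
C=np.array([525.9,167.6])
s=read_state(); p=s['position'][:2]*1000; print(p,s['position'][2],s['ft_force'],s['grip_width'],s['wrist_torque'])
r=p-C; t=np.degrees(np.arctan2(r[1],r[0])); print(np.hypot(*r),t); arcs(t,-5,8,yaw(s['tcp_rot']))"
```

```text
[562.58571979 194.01856381] 0.11203314910170631 [-9.12780657 -4.62298454 13.66601135] 0.018535892734882386 [-0.83009544  1.68894135  0.01375993]
45.20821330369772 35.75887100129464
{"gripper":10,"slide":[-3.6,1.5,0],"dr":[0,0,0]}
{"gripper":10,"slide":[-3.7,1.2,0],"dr":[0,0,0]}
{"gripper":10,"slide":[-3.8,0.8,0],"dr":[0,0,0]}
{"gripper":10,"slide":[-3.9,0.5,0],"dr":[0,0,0]}
{"gripper":10,"slide":[-3.9,0.2,0],"dr":[0,0,0]}
{"gripper":10,"slide":[-3.9,-0.2,0],"dr":[0,0,0]}
{"gripper":10,"slide":[-3.9,-0.5,0],"dr":[0,0,0]}
{"gripper":10,"slide":[-3.8,-0.9,0],"dr":[0,0,0]}
```

>>> jog_arm --deltas '[{"gripper":10,"slide":[-3.6,1.0,-0.5],"dr":[0,0,0]},{"gripper":10,"slide":[-3.7,0.9,0],"dr":[0,0,0]},{"gripper":10,"slide":[-3.8,0.6,0],"dr":[0,0,0]},{"gripper":10,"slide":[-2.0,0.2,0],"dr":[0,0,0]},{"gripper":10,"slide":[0,0,0],"dr":[0,0,0]}]'

```text
time_s: 17.77
position: [0.5685, 0.1818, 0.1122]
tcp_rot: [0.0, 0.636, 0.771, 0.0]
ft_force: [1.1, 1.4, 6.3]
grip_width: 0.0186
grip_force: 50.3
```

>>> jog_arm --deltas '[{"gripper":10,"slide":[-2.0,0.2,0],"dr":[0,0,0]},{"gripper":10,"slide":[0,0,0],"dr":[0,0,0]}]'

```text
time_s: 18.02
position: [0.5691, 0.1799, 0.1122]
tcp_rot: [0.0, 0.636, 0.771, 0.0]
ft_force: [0.1, 0.1, 4.6]
grip_width: 0.0184
grip_force: 50.3
```

>>> jog_arm --deltas '[{"gripper":10,"slide":[-1.5,0.1,0],"dr":[0,0,0]},{"gripper":10,"slide":[0,0,0],"dr":[0,0,0]}]'

```text
time_s: 18.27
position: [0.5695, 0.1785, 0.1122]
tcp_rot: [0.0, 0.636, 0.771, 0.0]
ft_force: [0.5, 1.6, 5.4]
grip_width: 0.0184
grip_force: 50.3
```

>>> jog_arm --deltas '[{"gripper":10,"slide":[-1.0,0.1,0],"dr":[0,0,0]},{"gripper":10,"slide":[0,0,0],"dr":[0,0,0]}]'

```text
time_s: 18.52
position: [0.5698, 0.1776, 0.1122]
tcp_rot: [0.0, 0.636, 0.771, 0.0]
ft_force: [1.0, 1.7, 4.5]
grip_width: 0.0185
grip_force: 50.3
```

>>> jog_arm --deltas '[{"gripper":10,"slide":[-1.0,0,0],"dr":[0,0,0]},{"gripper":10,"slide":[0,0,0],"dr":[0,0,0]}]'

```text
time_s: 18.77
position: [0.5699, 0.1766, 0.1122]
tcp_rot: [0.0, 0.636, 0.771, 0.0]
ft_force: [0.9, 0.6, 5.4]
grip_width: 0.0186
grip_force: 50.3
```

>>> jog_arm --deltas '[{"gripper":10,"slide":[-1.0,0,0],"dr":[0,0,0]},{"gripper":10,"slide":[0,0,0],"dr":[0,0,0]}]'

```text
time_s: 19.02
position: [0.5702, 0.1756, 0.1122]
tcp_rot: [0.0, 0.636, 0.771, 0.0]
ft_force: [1.6, 1.4, 5.3]
grip_width: 0.0189
grip_force: 50.3
```

>>> jog_arm --deltas '[{"gripper":10,"slide":[-1.0,0,0],"dr":[0,0,0]},{"gripper":10,"slide":[0,0,0],"dr":[0,0,0]}]'

```text
time_s: 19.27
position: [0.5702, 0.1754, 0.1122]
tcp_rot: [-0.0, 0.636, 0.771, 0.001]
ft_force: [-0.1, 3.8, 5.4]
grip_width: 0.0185
grip_force: 50.3
```

>>> jog_arm --deltas '[{"gripper":10,"slide":[-1.0,0,0],"dr":[0,0,0]},{"gripper":10,"slide":[0,0,0],"dr":[0,0,0]}]'

```text
time_s: 19.52
position: [0.5702, 0.1753, 0.1122]
tcp_rot: [-0.001, 0.636, 0.771, 0.001]
ft_force: [1.2, 8.2, 5.6]
grip_width: 0.0184
grip_force: 50.3
```

The sled hit the hard stop at TCP (570.2, 175.5), where the force climbs and motion ceases. That is about 10° world, the bench yaw. I'll check the sled in the camera and plan the two turns back.

```bash
python3 -c "
from circ import *
q,d,m=grab('top'); P=q.astype(int); W=cloud(d,m)
k=(P[...,0]>150)&(P[...,1]<70)&(P[...,2]<70)&(W[...,2]>.03)&(W[...,2]<.09); k[:,:180]=0;k[:,380:]=0
print(k.sum(),W[k].mean(0)); save('t4.png',cv2.resize(q[170:300,110:380],(800,385)))
C=np.array([525.9,167.6]); arcs(10.1,24,15,yaw(read_state()['tcp_rot']))"
```

```text
19 [ 0.56139472 -0.0273049   0.04526986]
{"gripper":10,"slide":[18.4,-3.6,0],"dr":[0,0,0]}
{"gripper":10,"slide":[15.3,-10.8,0],"dr":[0,0,0]}
{"gripper":10,"slide":[9.6,-16.1,0],"dr":[0,0,0]}
{"gripper":10,"slide":[2.2,-18.6,0],"dr":[0,0,0]}
{"gripper":10,"slide":[-5.5,-17.9,0],"dr":[0,0,0]}
{"gripper":10,"slide":[-12.3,-14.1,0],"dr":[0,0,0]}
{"gripper":10,"slide":[-17.0,-7.9,0],"dr":[0,0,0]}
{"gripper":10,"slide":[-18.7,-0.3,0],"dr":[0,0,0]}
{"gripper":10,"slide":[-17.2,7.4,0],"dr":[0,0,0]}
{"gripper":10,"slide":[-12.7,13.7,0],"dr":[0,0,0]}
{"gripper":10,"slide":[-6.0,17.7,0],"dr":[0,0,0]}
{"gripper":10,"slide":[1.7,18.6,0],"dr":[0,0,0]}
{"gripper":10,"slide":[9.1,16.3,0],"dr":[0,0,0]}
{"gripper":10,"slide":[15.0,11.2,0],"dr":[0,0,0]}
{"gripper":10,"slide":[18.2,4.2,0],"dr":[0,0,0]}
```

View pics/t4.png

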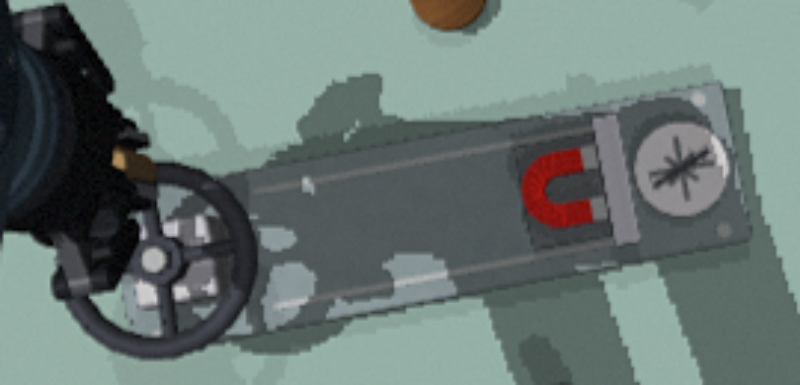

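The sled (560,190 in the crop) sits flush against the stop block (612,180). Now two turns counter-clockwise.

>>> jog_arm --deltas '[{"gripper":10,"slide":[1.7,0,0],"dr":[0,0,0]},{"gripper":10,"slide":[18.4,-3.6,0],"dr":[0,0,0]},{"gripper":10,"slide":[15.3,-10.8,0],"dr":[0,0,0]},{"gripper":10,"slide":[9.6,-16.1,0],"dr":[0,0,0]},{"gripper":10,"slide":[2.2,-18.6,0],"dr":[0,0,0]}]'

```text
time_s: 20.2
position: [0.5124, 0.2107, 0.1122]
tcp_rot: [0.001, 0.636, 0.772, -0.0]
ft_force: [4.8, -10.6, 5.1]
grip_width: 0.0189
grip_force: 50.4
```

>>> jog_arm --deltas '[{"gripper":10,"slide":[-5.5,-17.9,0],"dr":[0,0,0]},{"gripper":10,"slide":[-12.3,-14.1,0],"dr":[0,0,0]},{"gripper":10,"slide":[-17.0,-7.9,0],"dr":[0,0,0]},{"gripper":10,"slide":[-18.7,-0.3,0],"dr":[0,0,0]},{"gripper":10,"slide":[-17.2,7.4,0],"dr":[0,0,0]}]'

```text
time_s: 20.82
position: [0.494, 0.1353, 0.1122]
tcp_rot: [-0.0, 0.636, 0.771, 0.001]
ft_force: [7.3, 8.8, 1.1]
grip_width: 0.0183
grip_force: 50.1
```

>>> jog_arm --deltas '[{"gripper":10,"slide":[-12.7,13.7,0],"dr":[0,0,0]},{"gripper":10,"slide":[-6.0,17.7,0],"dr":[0,0,0]},{"gripper":10,"slide":[1.7,18.6,0],"dr":[0,0,0]},{"gripper":10,"slide":[9.1,16.3,0],"dr":[0,0,0]},{"gripper":10,"slide":[15.0,11.2,0],"dr":[0,0,0]}]'

```text
time_s: 21.45
position: [0.5695, 0.1558, 0.1121]
tcp_rot: [0.001, 0.637, 0.771, -0.001]
ft_force: [-2.8, -2.7, 9.9]
grip_width: 0.0185
grip_force: 51.1
```

>>> jog_arm --deltas '[{"gripper":10,"slide":[18.2,4.2,0],"dr":[0,0,0]},{"gripper":10,"slide":[0,0,0],"dr":[0,0,0]}]'

```text
time_s: 21.7
position: [0.5699, 0.1767, 0.1122]
tcp_rot: [0.0, 0.636, 0.772, 0.001]
ft_force: [4.6, 1.4, 4.9]
grip_width: 0.0189
grip_force: 50.5
```

>>> jog_arm --deltas '[{"gripper":10,"slide":[17.2,-3.6,0],"dr":[0,0,0]},{"gripper":10,"slide":[15.3,-10.8,0],"dr":[0,0,0]},{"gripper":10,"slide":[9.6,-16.1,0],"dr":[0,0,0]},{"gripper":10,"slide":[2.2,-18.6,0],"dr":[0,0,0]},{"gripper":10,"slide":[-5.5,-17.9,0],"dr":[0,0,0]}]'

```text
time_s: 22.32
position: [0.4958, 0.2011, 0.1122]
tcp_rot: [0.0, 0.636, 0.772, 0.0]
ft_force: [8.2, -5.7, 3.0]
grip_width: 0.0186
grip_force: 50.4
```

>>> jog_arm --deltas '[{"gripper":10,"slide":[-12.3,-14.1,0],"dr":[0,0,0]},{"gripper":10,"slide":[-17.0,-7.9,0],"dr":[0,0,0]},{"gripper":10,"slide":[-18.7,-0.3,0],"dr":[0,0,0]},{"gripper":10,"slide":[-17.2,7.4,0],"dr":[0,0,0]},{"gripper":10,"slide":[-12.7,13.7,0],"dr":[0,0,0]}]'

```text
time_s: 22.95
position: [0.51, 0.1248, 0.1121]
tcp_rot: [-0.001, 0.637, 0.771, 0.001]
ft_force: [3.7, 14.4, 4.5]
grip_width: 0.0183
grip_force: 50.6
```

>>> jog_arm --deltas '[{"gripper":10,"slide":[-6.0,17.7,0],"dr":[0,0,0]},{"gripper":10,"slide":[1.7,18.6,0],"dr":[0,0,0]},{"gripper":10,"slide":[9.1,16.3,0],"dr":[0,0,0]},{"gripper":10,"slide":[15.0,11.2,0],"dr":[0,0,0]},{"gripper":10,"slide":[16.0,4.0,0],"dr":[0,0,0]}]'

```text
time_s: 23.58
position: [0.5707, 0.1717, 0.1122]
tcp_rot: [0.001, 0.637, 0.771, 0.0]
ft_force: [1.7, -2.2, 8.0]
grip_width: 0.0187
grip_force: 51.0
```

>>> jog_arm --deltas '[{"gripper":10,"slide":[0,0,0],"dr":[0,0,0]},{"gripper":10,"slide":[0,0,0],"dr":[0,0,0]}]'

```text
time_s: 23.82
position: [0.5705, 0.1725, 0.1122]
tcp_rot: [0.001, 0.636, 0.771, 0.001]
ft_force: [5.5, 1.6, 3.4]
grip_width: 0.0188
grip_force: 50.8
```

>>> jog_arm --deltas '[{"gripper":10,"slide":[2.9,-0.2,0],"dr":[0,0,0]},{"gripper":10,"slide":[0,0,0],"dr":[0,0,0]},{"gripper":10,"slide":[0,0,0],"dr":[0,0,0]},{"gripper":10,"slide":[0,0,0],"dr":[0,0,0]}]'

```text
time_s: 24.32
position: [0.5701, 0.1747, 0.1123]
tcp_rot: [0.001, 0.637, 0.771, 0.001]
ft_force: [6.6, 1.3, 2.4]
grip_width: 0.0188
grip_force: 50.8
```

```bash
python3 -c "
from h import *
q,d,m=grab('top'); p,_,_=grab('scene'); s=read_state(); print(s['position'],s['qvel'],s['ft_force'],s['time_s'],s['tcp_rot'])
W=cloud(d,m); r=np.s_[200:290,180:300]; P=q.astype(int)
k=((P[...,0]-P[...,2])>80)&(P[...,1]<90)&(W[...,2]>.03)&(W[...,2]<.09); k[:,:180]=0;k[:,380:]=0
k0=np.load('top.npz'); W0=k0['W'];P=k0['p'].astype(int);j=((P[...,0]-P[...,2])>80)&(P[...,1]<90)&(W0[...,2]>.03)&(W0[...,2]<.09); j[:,:180]=0;j[:,380:]=0
print('magnet now',W[k].mean(0),k.sum(),'start',W0[j].mean(0),j.sum())
im=np.zeros((600,800,3),np.uint8);im[:,:]=cv2.resize(q,(800,600)); im[440:,:213]=cv2.resize(p[120:280,90:303],(213,160)); save('t5.png',im)"
```

```text
[0.57011127 0.17476576 0.11223967] [ 0.00053768  0.00190024 -0.00058463  0.00167572 -0.0017643   0.00136917] [6.83815833 1.63588147 2.01430916] 24.425 [0.00093663 0.63652995 0.77125061 0.0011129 ]
magnet now [0.54053099 0.08638787 0.0451257 ] 344 start [0.54069667 0.08285486 0.0449351 ] 362
```

View pics/t5.png

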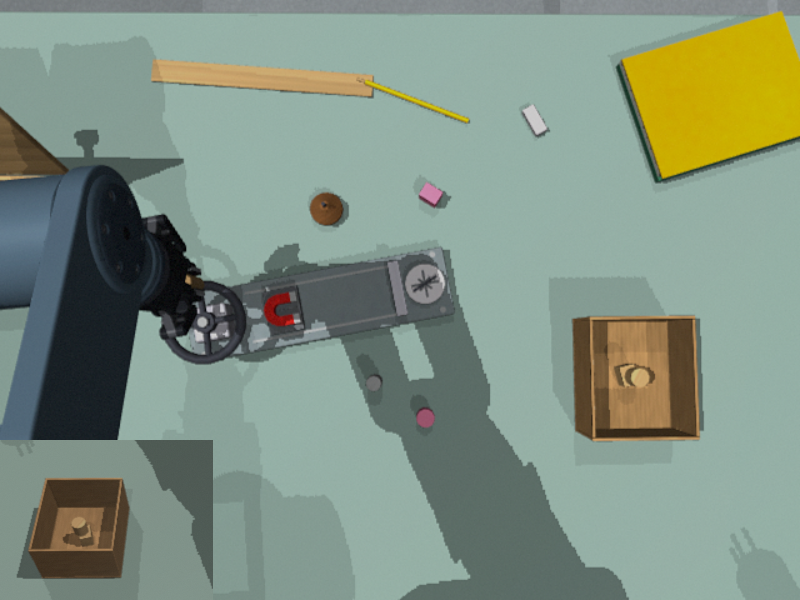

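>>> jog_arm --deltas '[{"gripper":10,"slide":[0.8,0.6,0],"dr":[0,0,0]},{"gripper":10,"slide":[0,0,0],"dr":[0,0,0]},{"gripper":10,"slide":[0,0,0],"dr":[0,0,0]},{"gripper":10,"slide":[0,0,0],"dr":[0,0,0]}]'

```text
time_s: 24.92
position: [0.5701, 0.1754, 0.1122]
tcp_rot: [0.001, 0.637, 0.771, 0.0]
ft_force: [5.4, -0.8, 3.8]
grip_width: 0.0186
grip_force: 50.8
```

```bash
python3 -c "
from h import *
s=read_state(); print(s['position'],abs(s['qvel']).max()); print(close_job())"
```

```text
[0.57007536 0.17539313 0.11218189] 0.0020000807120283595
the job is handed in; nothing more can be done
None
```

Job handed in at about 25 s: both pine scraps are in the bin, and the sled was wound home against its stop and backed off two turns. The arm's measured position is within about 0.2 mm of where the wheel hit its stop, and it is still holding the handle. The slug and spinning top were left standing; the hand-in gave no verdict.

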